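# Slide a porous specimen under the video microscope

## Task

Gently set the dark specimen with the white grainy top into the tray of the sled, standing upright as it is now. Then, without lifting the sled off the microscope's base plate, slide it between the guide rails and under the ring light until it is fully home against the yellow stop, and let go. Do not touch the microscope head, and leave the other two samples and the jar where they are.

Things in the scene. Friction and masses are not known exactly. Their poses are not given: they have to be found in the camera images.
- specimen: dark porous block with white grains, top covered in white grains; 36 x 36 x 40 mm high, about 0.09 kg, loose on the bench. Origin: centre of its underside; z up, x and y normal to its side faces
- sled: loose aluminium plate 156 (x) x 58 (y) x 6 mm, about 0.25 kg, lying on the black base plate in front of the guide mouth. Origin: centre of its underside; x points along it from the green handle to the blue-rimmed tray. Its front edge is at x = +78 mm, 26 mm beyond the tray centre. It just slides on the base plate, nothing holds it
- tray (a point): centre of the floor of the sled's square tray (sled x = +52 mm, 6 mm above the sled's underside). The inside is 46 x 46 mm with a blue rim 4 mm high and 4 mm wide; axes as the sled's
- handle (a point): grip point of the sled's green upright handle (sled x = -53 mm, 38 mm above the underside, 105 mm behind the tray centre). The handle is 30 mm along sled x, 12 mm thick along sled y and rises from 6 to 51 mm above the sled's underside; axes as the sled's
- stand: fixed microscope stand with a black base plate 12 mm thick, 130 mm wide, from x = -350 to +170 mm. Origin: on the bench under the lens axis; x points along the guide, the way the sled goes in; y across it, z up. Column 40 x 60 mm, 342 mm tall, at x = +130 mm
- focus (a point): point on top of the base plate straight below the lens, where the tray centre comes (within 2 mm) when the sled's front edge is against the yellow stop, whose face is at x = +28 mm; axes as the stand's
- mouth (a point): middle of the guide's flared mouth on top of the base plate, 138 mm before the lens axis; axes as the stand's. Two aluminium rails 10 mm high (tops 22 mm above the bench) flare from about 105 mm apart here to 64 mm at 33 mm further in, then run straight and parallel past the lens axis to the stop
- head: fixed microscope head above the guide; origin: centre of the underside of its black ring light, 68 mm above the bench (56 mm above the base plate). Ring light 84 mm in diameter, 26 mm thick; above it a barrel of 28 mm radius up to 284 mm above the bench, carried from the column side (+x of the stand)
- clay_sample: bystander: red-brown block 36 x 36 x 40 mm, origin at the centre of its underside
- pale_sample: bystander: pale yellow-beige block 36 x 36 x 40 mm, origin at the centre of its underside
- jar: bystander: amber jar, 56 mm in diameter, 70 mm high, origin at the centre of its underside
Not all that is in view belongs to the job. Several things have the shape of the sled; the one meant has the colours described above.

How it is judged (in metres and radians):
On the way:
1. the specimen stands in the sled's tray, let go, with the tray not yet under the lens (horizontal distance between specimen and tray below 0.01 m and z of specimen in the frame of tray below 0.003 m and angle between specimen's own z axis and vertical below 0.1 rad and contact force between the fingers and specimen below 0.1 N and x of tray in the frame of focus below -0.05 m), for 0.2 s.
At the end, for the whole second after the job is handed in: The sled lies flat on the base plate between the rails with its tray centre within 6 mm of the lens axis; the specimen stands upright (within 0.1 rad) on the tray floor, within 10 mm of the tray's centre; both are at rest (horizontal distance between tray and focus below 0.006 m and z of tray in the frame of focus below 0.009 m and horizontal distance between specimen and tray below 0.01 m and z of specimen in the frame of tray below 0.003 m and angle between specimen's own z axis and vertical below 0.1 rad and linear speed of each of specimen, sled below 0.02 m/s); the robot touches nothing.
It fails at once if the microscope head is touched (more than 0.5 N) by anything (contact force between head and anything else above 0.5 N).
It fails at once if the sled is lifted more than 15 mm off the base plate (z of sled in the frame of focus above 0.015 m).
It fails at once if the specimen is dropped: moves faster than 0.6 m/s (a fall of about 18 mm) while not held (linear speed of specimen above 0.6 m/s and contact force between the fingers and specimen below 0.1 N).
It fails at once if another sample or the jar is moved more than 15 mm (distance of any of clay_sample, pale_sample, jar from where it was at the start of the episode above 0.015 m).
It also fails if it takes over 51 s, if anything falls off the work surface, if the arm or the gripper's body presses on something with over 40 N, if the wrist force passes 120 N, or if a joint passes its speed limit or range.

## Robot

A 6-joint arm with a two-finger parallel gripper is mounted at the origin on the work surface. World frame = base frame: x ahead of the robot, y to its left, z up, the work surface at z = 0. Lengths are in mm, angles in degrees, forces in N, time in s.
With the tool pointing down it reaches from about 350 to 850 mm from the base axis. Payload 8.1 kg.
Tool frame: the origin (TCP) lies on the centre line of the jaws, within the pads' length; the fingertips stand 19 mm ahead of it and the grasp point (between the pads) is the TCP; z points along the fingers, y is the direction in which the jaws open and shut (so a half turn about z gives the same grasp; the last joint's range is limited). The gripper opens to 85 mm and grips with 20 to 120 N. Pads are 22 mm wide; open, the fingers measure 114 mm over their backs; the gripper's body (76 mm by 85 mm) begins 54 mm behind the grasp point. The pads swing forward as they close: fully open they stand 13 mm farther back than shut.
Start: joints at [-71.7, 7.471, 85.268, -0, 87.261, -4.893], TCP at [236.321, -551.505, 250.292] pointing down, gripper open.
Joint ranges: [-169.43, 169.43], [-51.17, 129.36], [1.28, 143.12], [-76.62, 256.62], [0, 156.53], [-152.29, 152.29]. Speed limits (degrees/s): [136.94, 136.94, 159.86, 180, 180, 180].

## Interface

Orientations are given as [roll, pitch, yaw] about the fixed x, y, z axes, in that order (R = Rz(yaw) Ry(pitch) Rx(roll)).
In Python, from bench import r, viewer gives the robot as it stands.
- The arm moves only by the tool carry_out, never from a script. Its argument "commands" is a list that holds one entry, the list of rows, each a list of 7 numbers: the finger opening in mm, from 0 to 85.4, then the shift along the tool's x, y, z in mm, then the turn, a rotation vector about the tool's x, y, z in degrees. A call has 1 to 5 rows; each row is the pose to reach, as a shift and turn from the pose commanded when the call began, along the tool's axes at that moment; what a row does not reach only later rows make up. A row lasts 1/8 s, in which the tool goes at most 62.5 mm and 10.7 degrees, less where a joint would pass 70% of its speed; a pose out of reach is approached as far as the arm can. A call with a gripper value outside its range is refused whole. The fingers move at their own pace and stop on an object; "grip_force" is the grip in N (left out, the last holds). Time passes only in rows, so rows that repeat a pose let the fingers close. It gives the time, the measured TCP pose, the force and the opening at its end, in the units of the state.
- r.sense(): the state, without advancing time (a new reading comes with each control period).
- viewer.snapshot(name): name is "scene" or "top" or "wrist"; returns the picture (400x640x3 uint8, red, green, blue); there is no depth.
- viewer.calibration(name): a dict with "camera_matrix" (3x3 intrinsics, pixels), "rvec" (rotation vector, rad) and "tvec" (3), from world to camera coordinates, as OpenCV has them. Camera axes: x right, y down, z forward; pixel columns grow to the right and rows downward; lengths in mm; the calibration is good to about 2 mm. A picture is of the moment at which its call begins: read the wrist's pose just before it. calibration takes no time and is no camera call; for the wrist camera it gives the pose at the moment of the call.
- r.hand_in(): hands the job in, once; it reports no verdict.
The state is a dict: "time": time; "joint_pos": joint angles; "qd": joint speeds; "joint_efforts": joint torques, N m; "tool_pos": TCP position; "tcp_rot": TCP orientation; "ft_force": force on the tool from outside, world axes, zero at the start; "wrist_torque": the same for the moment, N m; "finger_gap": finger opening in mm.
Only numpy, scipy, OpenCV 4.12 (cv2) and the standard library are available. Lean on these libraries where they do the work, as an engineer would, in place of code of your own. Each camera call takes 0.05 s, during which the arm holds its last target. There are 200 camera calls.

## Working session

There is one attempt and no reset: what is moved stays moved. The work goes in short steps, Python scripts to look and compute and a tool call to move; the robot and the scene stay as the last step left them, time stands still between calls to the robot, and variables do not carry over. Pictures are saved under pics/ and viewed, about 8 in all and at most 12, crops included, and the job is handed in when it is done.

Besides the shell and the picture viewer there is one more tool, called after "Request:" by a JSON object that holds its "api" and its "payload". carry_out: Moves the arm, as the interface text tells. Its arguments: {"type":"object","properties":{"commands":{"type":"array","items":{"type":"array","items":{"type":"array","items":{"type":"number"}}}},"grip_force":{"type":"number"}},"required":["commands"]}

```bash
mkdir -p pics; ls
cat > h.py <<'E'
import numpy as np, cv2
from bench import r, viewer
def snap(n,f):
    im=viewer.snapshot(n); cv2.imwrite('pics/'+f,im[:,:,::-1]); return im
def ray(c,uv):
    K=np.array(c["camera_matrix"],float);R=cv2.Rodrigues(np.array(c["rvec"],float))[0];t=np.array(c["tvec"],float).ravel()
    uv=np.atleast_2d(np.array(uv,float)); d=np.c_[uv,np.ones(len(uv))]@np.linalg.inv(K).T@R
    return -R.T@t,d
def onz(c,uv,z):
    o,d=ray(c,uv); return o+d*((z-o[2])/d[:,2])[:,None]
E
python3 - <<'E'
from h import *
a=snap('top','top0.png'); b=snap('scene','sc0.png')
s=r.sense(); print(s['time'],s['tool_pos'],s['tcp_rot'])
print(viewer.calibration('top'),viewer.calibration('scene'))
E
```

```text
pics
0.1 [ 236.15677041 -551.060233    249.32484635] [-1.79903841e+02 -8.34768306e-03  2.31932869e+01]
{'camera_matrix': array([[365.26092029,   0.        , 316.31293785],
       [  0.        , 365.26092029, 195.41514369],
       [  0.        ,   0.        ,   1.        ]]), 'rvec': array([ 2.1800518 , -2.18716092,  0.12844267]), 'tvec': array([ 37.91089977, 542.85984649, 902.83807733])} {'camera_matrix': array([[411.94120792,   0.        , 320.44545688],
       [  0.        , 411.94120792, 202.8059876 ],
       [  0.        ,   0.        ,   1.        ]]), 'rvec': array([ 1.9920915 ,  0.93142402, -0.52026247]), 'tvec': array([-385.24244555, -152.39078902, 1224.18071858])}
```

View pics/top0.png

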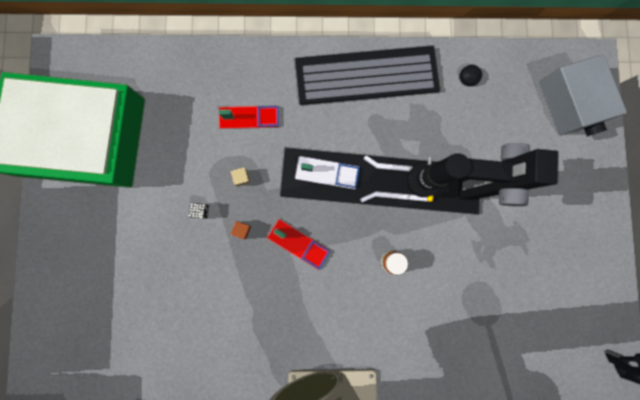

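View pics/sc0.png

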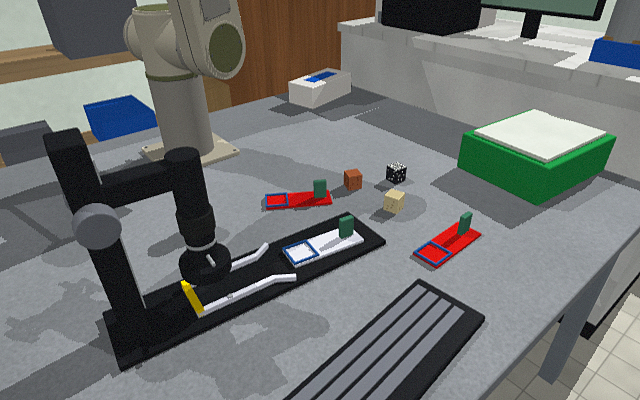

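Candidates: for the specimen, speckled black/white (198,211), clay (241,230) and pale (239,176); I choose the speckled one. For the sled, aluminium with blue rim (327,172), red (250,117) and red (298,244); I choose the aluminium one on the black plate. Next: a close crop and measurements.

Run:
```python
from h import *
a=cv2.imread('pics/top0.png'); c=viewer.calibration('top')
crop=a[140:240,180:300]; crop2=a[140:220,270:470]
A=cv2.resize(crop,None,fx=4,fy=4,interpolation=cv2.INTER_CUBIC);B=cv2.resize(crop2,None,fx=4,fy=4,interpolation=cv2.INTER_CUBIC)
cv2.imwrite('pics/c1.png',B)
hsv=cv2.cvtColor(a,cv2.COLOR_BGR2HSV).astype(int); H,S,V=hsv[...,0],hsv[...,1],hsv[...,2]
def box(m,reg,z,n):
    k=np.zeros(m.shape,bool);u0,v0,u1,v1=reg;k[v0:v1,u0:u1]=1; m=(m&k).astype(np.uint8)
    cs=max(cv2.findContours(m,0,1)[0],key=cv2.contourArea)
    rc=cv2.minAreaRect(cs);p=cv2.boxPoints(rc);w=onz(c,p,z)
    print(n,rc,'ctr',w.mean(0).round(1),'sides',np.linalg.norm(w[1]-w[0]).round(1),np.linalg.norm(w[2]-w[1]).round(1),'ang',[round(float(np.degrees(np.arctan2(*(w[i+1]-w[i])[[1,0]]))),1) for i in (0,1)])
box((S>100)&(H>95)&(H<130),(320,155,370,195),10,'tray rim')
box((V>130),(285,150,365,195),6,'sled white')
box((S>80)&(H>40)&(H<95),(295,155,330,180),63,'handle top')
box((V<60),(180,195,213,228),40,'spec dark')
g=a.max(2); print(a[202:222,186:212].max(2))
box(V<60,(275,140,420,220),12,'plate')
```

```text
tray rim ((357.1836853027344, 177.00967407226562), (3.4163241386413574, 20.182592391967773), 3.012787342071533) ctr [592.4 -70.8  10. ] sides 53.0 8.9 ang [-3.8, -93.1]
sled white ((326.4917297363281, 172.17247009277344), (61.425811767578125, 23.645082473754883), 9.865806579589844) ctr [605.8   8.8   6. ] sides 62.4 161.0 ang [-9.7, -100.0]
handle top ((306.32354736328125, 166.70590209960938), (9.701424598693848, 4.6081767082214355), 14.03624439239502) ctr [610.2  61.2  63. ] sides 11.4 23.8 ang [-13.9, -104.2]
spec dark ((205.5, 211.0), (3.2879798412323, 12.329923629760742), 9.462321281433105) ctr [503.5 310.8  40. ] sides 30.4 8.1 ang [-8.0, -99.7]
[[148 148 148 142 134 132 129 122 123 122 118 118 118 119 122 124 130 132
  131 130 130 135 139 141 143 144]
 [147 149 148 144 149 163 151 130 138 139 122 112 106 111 115 113 123 130
  125 116 114 115 116 120 120 121]
 [148 149 146 143 161 184 168 147 170 179 162 147 129 133 141 123 132 150
  130  94  80  84  91  99 105 108]
 [150 149 142 136 151 173 153 135 163 181 182 176 155 162 169 144 153 178
  148  89  50  49  66  87 102 106]
 [150
[... 1205 characters left out ...]
39 134 124 119 131 139 129 136 146 135 139 167 189 188 142  82
   54  44  51  74  98 106 107 108]
 [144 143 143 141 139 138 137 138 136 137 142 137 133 147 163 158 129 106
   96  91  93 104 117 121 121 121]
 [144 144 146 147 149 148 149 150 149 148 150 148 145 146 149 145 139 137
  135 133 135 139 143 143 142 141]
 [145 144 146 147 149 150 150 152 152 151 150 149 148 148 148 148 149 149
  148 148 149 152 153 152 150 149]
 [145 145 145 145 147 148 150 152 151 150 149 148 147 147 147 147 149 150
  149 148 151 153 153 152 151 150]]
plate ((351.3197021484375, 177.98361206054688), (137.8859405517578, 47.89340591430664), 5.19442892074585) ctr [589.8 -55.7  12. ] sides 125.2 360.6 ang [-4.9, -95.2]
```

View pics/c1.png

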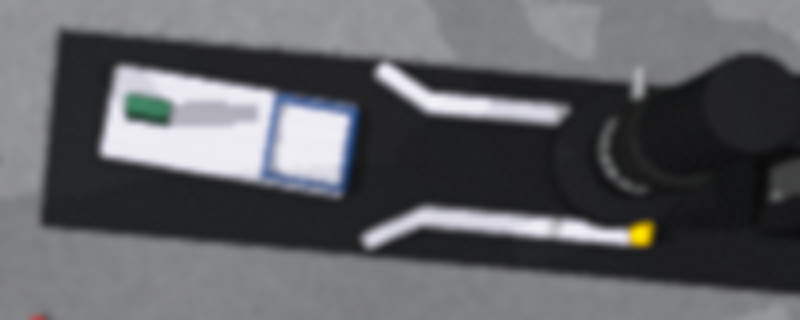

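The crop shows the bright aluminium sled with green handle (148,107) and blue-rimmed tray (312,145), the two rails, and the yellow stop (640,235). It is the right sled. I'll go over the specimen and refine with the wrist camera.

```bash
cat >> h.py <<'E'
from scipy.spatial.transform import Rotation as Ro
def plan(target,yaw,frm=None,fyaw=None):
    s=r.sense(); p=np.array(s['tool_pos'] if frm is None else frm,float)
    R0=Ro.from_euler('xyz',[180,0,s['tcp_rot'][2] if fyaw is None else fyaw],degrees=True); R1=Ro.from_euler('xyz',[180,0,yaw],degrees=True)
    print('to',target,'shift',R0.inv().apply(np.array(target)-p).round(1),'turn',np.degrees((R0.inv()*R1).as_rotvec()).round(1))
def wcam():
    s=r.sense();c=viewer.calibration('wrist');o,d=ray(c,[[320,200]])
    R=Ro.from_euler('xyz',s['tcp_rot'],degrees=True).inv()
    print('cam in tool',R.apply(o-s['tool_pos']).round(1),'axis',R.apply(d).round(2))
E
python3 - <<'E'
from h import *
wcam();c=viewer.calibration('top')
print(onz(c,[[196.6,210.3]],40),onz(c,[[397,263]],70), onz(c,[[241,230],[239,176]],40))
for t in [(330,-420,250),(400,-150,250),(430,50,250),(480,310,250)]: plan(t,82)
E
```

```text
cam in tool [  75.6   -0.  -124.3] axis [[-0.29 -0.01  0.96]]
[[505.25929411 332.72643857  40.        ]] [[ 376.18853128 -154.86489049   70.        ]] [[456.28901993 222.68912405  40.        ]
 [590.78731215 229.70010612  40.        ]]
to (330, -420, 250) shift [137.9 -83.5  -0.7] turn [ -0.    0.  -58.8]
to (400, -150, 250) shift [ 308.6 -304.1   -0.7] turn [ -0.    0.  -58.8]
to (430, 50, 250) shift [ 414.9 -476.1   -0.7] turn [ -0.    0.  -58.8]
to (480, 310, 250) shift [ 563.3 -695.4   -0.7] turn [ -0.    0.  -58.8]
```

Request:
{"api": "carry_out", "payload": {"commands": [[[85,563,-695,0,0,0,-58.8],[85,563,-695,0,0,0,-58.8],[85,563,-695,0,0,0,-58.8],[85,563,-695,0,0,0,-58.8],[85,563,-695,0,0,0,-58.8]]], "grip_force": 30}}

```text
time: 0.72
tool_pos: [321.5, -248.9, 249.9]
tcp_rot: [-180.0, -0.0, 77.2]
ft_force: [1.3, 0.8, 0.6]
finger_gap: 85.3
```

Request:
{"api": "carry_out", "payload": {"commands": [[[85,580,31,0,0,0,-4.8],[85,580,31,0,0,0,-4.8],[85,580,31,0,0,0,-4.8],[85,580,31,0,0,0,-4.8],[85,580,31,0,0,0,-4.8]]]}}

```text
time: 1.35
tool_pos: [408.5, 51.4, 250.3]
tcp_rot: [180.0, 0.0, 81.7]
ft_force: [0.9, -0.5, -0.2]
finger_gap: 85.0
```

Run:
```python
from h import *
s=r.sense();print(s['tool_pos'],s['tcp_rot'])
for t in [(505,290,230)]: plan(t,82)
```

```text
[408.47819532  51.42356631 250.29235656] [1.79958510e+02 5.05036719e-03 8.17121191e+01]
to (505, 290, 230) shift [250.   61.1  20.3] turn [ 0.   0.  -0.3]
```

Request:
{"api": "carry_out", "payload": {"commands": [[[85,250,61,20,0,0,0],[85,250,61,20,0,0,0],[85,250,61,20,0,0,0],[85,250,61,20,0,0,0],[85,250,61,20,0,0,0]]]}}

```text
time: 1.98
tool_pos: [504.3, 290.9, 227.5]
tcp_rot: [-179.8, 0.1, 81.9]
ft_force: [-0.2, 0.1, -1.0]
finger_gap: 85.1
```

Run:
```python
from h import *
c=viewer.calibration('wrist');a=snap('wrist','w1.png');np.savez('w1.npz',**c);s=r.sense();print(s['tool_pos'],s['tcp_rot'])
```

```text
[504.32847404 289.96608879 228.22390436] [-1.79835391e+02  8.16725770e-02  8.18641525e+01]
```

View pics/w1.png

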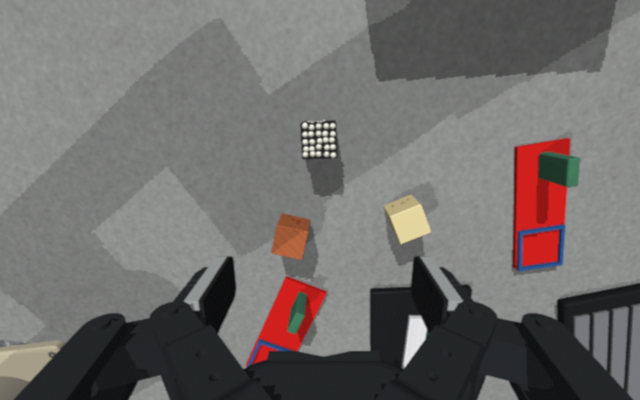

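The wrist view shows the speckled specimen at (320,140), with clay (291,237) and pale (407,219) apart from it.

Run:
```python
from h import *
a=cv2.imread('pics/w1.png');c=dict(np.load('w1.npz'))
g=a.max(2); k=np.zeros_like(g);k[112:168,290:350]=1
m=(((g>185)|(g<45))&(k>0)).astype(np.uint8); m=cv2.morphologyEx(m,cv2.MORPH_CLOSE,np.ones((5,5)));m=cv2.morphologyEx(m,cv2.MORPH_OPEN,np.ones((5,5)))
cs=max(cv2.findContours(m,0,1)[0],key=cv2.contourArea);rc=cv2.minAreaRect(cs);p=cv2.boxPoints(rc)
w=onz(c,p,40);print(rc,w.round(1),w.mean(0),[np.degrees(np.arctan2(*(w[i+1]-w[i])[[1,0]])) for i in (0,1)],np.linalg.norm(w[1]-w[0]),np.linalg.norm(w[2]-w[1]))
# white grains only
m2=((g>150)&(k>0)); v,u=np.nonzero(m2); q=cv2.minAreaRect(np.c_[u,v].astype(np.float32)); w2=onz(c,cv2.boxPoints(q),41);print(q,w2.mean(0),np.linalg.norm(w2[1]-w2[0]),[np.degrees(np.arctan2(*(w2[i+1]-w2[i])[[1,0]])) for i in (0,1)])
# side dark: print profile
print(g[105:170,320]); print(g[140,290:350])
```

```text
((318.5, 140.5), (33.0, 31.0), 90.0) [[491.7 353.6  40. ]
 [522.1 349.3  40. ]
 [517.9 316.7  40. ]
 [486.4 321.2  40. ]] [504.51423617 335.19581074  40.        ] [np.float64(-8.104526309335686), np.float64(-97.50603295692024)] 30.790171477138284 32.79617757271404
((318.5, 138.0), (36.0, 33.0), 90.0) [504.90121308 337.69224595  41.        ] 32.5481745867987 [np.float64(-8.108572161216468), np.float64(-97.45010795588877)]
[120 120 120 120 121 122 122 122 121 120 120 120 120 119 120 133 149 128
 121 179 206 189 152 105  62  77 140 189 193 163 116  70  87 171 234 234
 210 167 126 139 195 209 182 138  90  60 115 179 189 174 136  86  47  54
  78  81  80  77  77  77  77  77  77  78  79]
[118 119 118 117 118 119 120 120 120 116  98  73 117 195 237 239 214 152
  92 134 206 238 238 212 149  79  95 178 232 240 234 206 164 173 210 223
 214 187 155 171 209 223 217 192 140  73  53  77 104 121 126 127 129 129
 126 125 123 123 122 122]
```

Run:
```python
from h import *
for t in [(505,336,90),(505,336,29)]: plan(t,81)
```

```text
to (505, 336, 90) shift [ 45.7  -5.8 138.2] turn [-0.  -0.   0.9]
to (505, 336, 29) shift [ 45.7  -5.8 199.2] turn [-0.  -0.   0.9]
```

Request:
{"api": "carry_out", "payload": {"commands": [[[85,46,-6,20,0,0,0.9],[85,46,-6,80,0,0,0.9],[85,46,-6,138,0,0,0.9],[85,46,-6,180,0,0,0.9],[85,46,-6,199,0,0,0.9]]]}}

```text
time: 2.65
tool_pos: [503.9, 332.1, 28.8]
tcp_rot: [-179.8, 0.2, 80.7]
ft_force: [0.4, -0.7, 0.2]
finger_gap: 84.9
```

Request:
{"api": "carry_out", "payload": {"commands": [[[30,0,0,0,0,0,0],[30,0,0,0,0,0,0],[30,0,0,0,0,0,0],[30,0,0,0,0,0,0],[30,0,0,0,0,0,0]]], "grip_force": 30}}

```text
time: 3.28
tool_pos: [507.4, 335.2, 34.1]
tcp_rot: [179.8, -0.1, 80.8]
ft_force: [-0.4, -1.1, 7.2]
finger_gap: 35.6
```

Run:
```python
from h import *
for i in range(2):
  s=r.sense();print(s['tool_pos'],s['tcp_rot'],s['ft_force'],s['finger_gap'])
c=viewer.calibration('wrist');a=snap('wrist','w2.png')
plan((505,336,120),81)
```

```text
[507.3922388  335.2237849   34.14137581] [ 1.79795005e+02 -1.48695089e-01  8.08109064e+01] [-0.36694284 -1.12278355  7.16745175] 35.63308653904651
[507.3922388  335.2237849   34.14137581] [ 1.79795005e+02 -1.48695089e-01  8.08109064e+01] [-0.36694284 -1.12278355  7.16745175] 35.63308653904651
to (505, 336, 120) shift [  0.3  -2.5 -85.8] turn [ 0.   0.  -0.2]
```

View pics/w2.png

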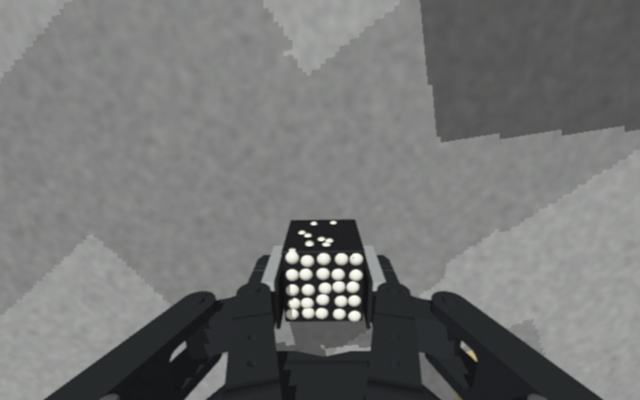

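The block sits between the pads, top face about (283–368, 250–321). Lift and measure its offset in the grip.

Request:
{"api": "carry_out", "payload": {"commands": [[[30,0,0,-10,0,0,0],[30,0,0,-40,0,0,0],[30,0,0,-90,0,0,0],[30,0,0,-140,0,0,0],[30,0,0,-140,0,0,0]]]}}

```text
time: 3.95
tool_pos: [508.6, 336.1, 178.5]
tcp_rot: [179.5, -0.4, 80.8]
ft_force: [1.3, 0.5, -0.4]
finger_gap: 35.4
```

Run:
```python
from h import *
s=r.sense();p0=np.array(s['tool_pos']);print(p0,s['tcp_rot'],s['ft_force'],s['finger_gap'])
c=viewer.calibration('wrist');a=cv2.cvtColor(snap('wrist','w3.png'),cv2.COLOR_RGB2GRAY)
R=Ro.from_euler('xyz',s['tcp_rot'],degrees=True)
# top-face grains bbox
m=((a>170)).astype(np.uint8);m[:245]=0;m[323:]=0;m[:,:280]=0;m[:,372:]=0
v,u=np.nonzero(m);print(u.min(),u.max(),v.min(),v.max())
q=np.array([[322,250],[322,321],[322,286],[283,286],[368,286]])
for zt in (6,11): print(zt,R.inv().apply(onz(c,q,p0[2]+zt)-p0).round(1))
plan((450,70,175),81);plan((560,120,175),81)
```

```text
[508.62133533 336.09313419 178.47930438] [179.50362883  -0.38765169  80.81749493] [ 1.30558936  0.45297291 -0.44021741] 35.42874551373481
286 361 245 320
6 [[ 17.6  -0.8  -5.9]
 [-18.3  -0.8  -6.1]
 [  0.1  -0.8  -6. ]
 [  0.2 -18.1  -6.2]
 [ -0.   19.7  -5.8]]
11 [[ 20.1  -0.7 -10.9]
 [-14.4  -0.8 -11.1]
 [  3.3  -0.8 -11. ]
 [  3.3 -17.4 -11.1]
 [  3.2  18.8 -10.8]]
to (450, 70, 175) shift [-2.71e+02 -1.41e+01  1.00e-01] turn [-0.   0.  -0.2]
to (560, 120, 175) shift [-2.041e+02  8.650e+01  1.000e-01] turn [-0.   0.  -0.2]
```

Run:
```python
from h import *
plan((455,-20,235),81)
```

```text
to (455, -20, 235) shift [-359.     5.2  -59.9] turn [-0.   0.  -0.2]
```

Request:
{"api": "carry_out", "payload": {"commands": [[[30,-40,0,-15,0,0,0],[30,-100,2,-30,0,0,0],[30,-160,3,-45,0,0,0],[30,-220,4,-60,0,0,0],[30,-280,5,-60,0,0,0]]]}}

```text
time: 4.62
tool_pos: [465.1, 55.5, 231.3]
tcp_rot: [180.0, 0.0, 80.8]
ft_force: [1.5, -1.7, -1.2]
finger_gap: 35.5
```

Request:
{"api": "carry_out", "payload": {"commands": [[[30,-40,0,0,0,0,0],[30,-65,0,0,0,0,0],[30,-79,0,0,0,0,0],[30,-79,0,0,0,0,0],[30,-79,0,0,0,0,0]]]}}

```text
time: 5.25
tool_pos: [453.1, -20.1, 230.9]
tcp_rot: [-180.0, -0.0, 80.8]
ft_force: [-0.6, -0.2, -1.7]
finger_gap: 35.3
```

Run:
```python
from h import *
s=r.sense();print(s['tool_pos'],s['tcp_rot'],s['finger_gap'])
c=viewer.calibration('wrist');a=snap('wrist','w4.png');np.savez('w4.npz',**c)
```

```text
[453.09085754 -20.06768065 230.91050255] [-1.79959157e+02 -2.41706522e-02  8.08417106e+01] 35.25581289647824
```

View pics/w4.png

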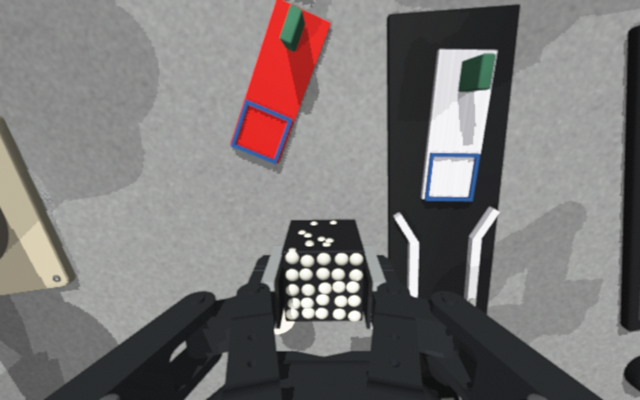

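The wrist view shows the tray rim (424–480,153–201), handle (478,72), rails (≈410,265) and (≈477,265), and the black plate; the specimen is still well gripped.

```bash
cat > m.py <<'E'
from h import *
def wrect(c,m,z,n):
    m=m.astype(np.uint8); m=cv2.morphologyEx(m,cv2.MORPH_OPEN,np.ones((2,2),np.uint8))
    cs=max(cv2.findContours(m,0,1)[0],key=cv2.contourArea)[:,0]
    w=onz(c,cs,z)[:,:2].astype(np.float32);rc=cv2.minAreaRect(w);p=cv2.boxPoints(rc)
    L=[np.linalg.norm(p[1]-p[0]),np.linalg.norm(p[2]-p[1])];e=p[1]-p[0] if L[0]>L[1] else p[2]-p[1]
    an=np.degrees(np.arctan2(e[1],e[0]));an=an-180 if an>0 else an
    print(n,'ctr',np.round(rc[0],1),'size',np.round(L,1),'long axis',round(an,1));return np.array(rc[0]),an
def masks(a):
    hsv=cv2.cvtColor(a,cv2.COLOR_BGR2HSV).astype(int);return hsv[...,0],hsv[...,1],hsv[...,2]
def line(c,pts,z,n):
    w=onz(c,pts,z)[:,:2].astype(np.float32);vx,vy,x,y=cv2.fitLine(w,cv2.DIST_HUBER,0,.01,.01).ravel()
    if vy>0: vx,vy=-vx,-vy
    print(n,'ang',np.degrees(np.arctan2(vy,vx)).round(2),'x at y=-80',(x+vx*(-80-y)/vy).round(1),'y=0',(x+vx*(0-y)/vy).round(1),'y=-175',(x+vx*(-175-y)/vy).round(1))
E
python3 - <<'E'
from m import *
a=cv2.imread('pics/w4.png');c=dict(np.load('w4.npz'));H,S,V=masks(a)
reg=np.zeros(V.shape,bool);reg[40:210,415:505]=1
blue=(S>110)&(H>95)&(H<130)&reg
wrect(c,blue,22,'rim');
wrect(c,(blue|(V>120)|((S>60)&(H>45)&(H<95)))&reg,18,'sled')
# plate edges
g=V
def edge(rows,u0,u1,f): return [(u0+f(g[v,u0:u1]),v) for v in rows]
rows=range(60,200,4)
L=edge(range(30,200,4),375,405,lambda x:np.argmax(-np.diff(x))+1)
Rr=edge(range(60,200,4),495,530,lambda x:np.argmax(np.diff(x))+1)
line(c,L,12,'plate L');line(c,Rr,12,'plate R')
# rails inner edges rows 245-290
A=[];B=[]
for v in range(248,296,3):
    x=np.nonzero(V[v,400:430]>120)[0]; y=np.nonzero(V[v,455:492]>120)[0]
    if len(x): A.append((400+x.max()+.5,v))
    if len(y): B.append((455+y.min()-.5,v))
print(A[:3],B[:3]);line(c,A,22,'rail L in');line(c,B,22,'rail R in')
# plate near end
u,v=np.nonzero
E_=[(u,int(np.argmax(-np.diff(V[0:30,u]))) +1) for u in range(395,510,5)];w=onz(c,E_,12);print('end',w[[0,-1]].round(1))
E
```

```text
rim ctr [595.6 -43.2] size [55.7 53.7] long axis -9.2
sled ctr [603.8   7.8] size [ 60.9 159.9] long axis -99.8
plate L ang -95.12 x at y=-80 521.6 y=0 528.7 y=-175 513.1
plate R ang -95.38 x at y=-80 651.8 y=0 659.4 y=-175 642.9
[(np.float64(418.5), 248), (np.float64(418.5), 251), (np.float64(418.5), 254)] [(np.float64(468.5), 248), (np.float64(468.5), 251), (np.float64(468.5), 254)]
rail L in ang -95.47 x at y=-80 556.2 y=0 563.8 y=-175 547.1
rail R in ang -92.93 x at y=-80 613.8 y=0 617.9 y=-175 608.9Traceback (most recent call last):
  File "<stdin>", line 22, in <module>
TypeError: cannot unpack non-iterable numpy._ArrayFunctionDispatcher object
```

Run:
```python
from m import *
c=dict(np.load('w4.npz')); print('mouth',onz(c,[[398,213],[495,210],[446.5,211.5]],22))
plan((595.4,-43.3,120),80.6);plan((595.4,-43.3,58),80.6)
```

```text
mouth [[531.43603728 -73.53648504  22.        ]
 [642.11574318 -87.6089948   22.        ]
 [586.88690196 -80.58685464  22.        ]]
to (595.4, -43.3, 120) shift [ -0.5 144.1 111.1] turn [-0.  -0.   0.3]
to (595.4, -43.3, 58) shift [ -0.5 144.1 173.1] turn [-0.  -0.   0.3]
```

Request:
{"api": "carry_out", "payload": {"commands": [[[30,0,45,10,0,0,0],[30,0,100,40,0,0,0],[30,0,136,80,0,0,0],[30,0,144,111,0,0,0],[30,0,144,111,0,0,0]]]}}

```text
time: 5.92
tool_pos: [593.2, -42.5, 116.4]
tcp_rot: [-179.6, -0.0, 80.9]
ft_force: [-0.6, 1.2, -1.7]
finger_gap: 35.5
```

Run:
```python
from m import *
c=viewer.calibration('wrist');s=r.sense();p0=np.array(s['tool_pos']);a=snap('wrist','w5.png')[:,:,::-1].copy();print(p0,s['tcp_rot'])
plan((595.4,-43.3,58),80.6)
H,S,V=masks(a)
green=(S>60)&(H>45)&(H<95);reg=np.zeros(V.shape,bool);reg[:245,200:460]=1
wrect(c,((V>120)&(S<60)|green)&reg,18,'white+handle');wrect(c,green,63,'handle@top')
cv2.imwrite('pics/w5c.png',a)
```

```text
[593.18907001 -42.49579311 116.39562014] [-1.79583088e+02 -1.12874408e-02  8.08770654e+01]
to (595.4, -43.3, 58) shift [-0.3  1.2 61. ] turn [ 0.  -0.   0.3]
white+handle ctr [605.3  17.4] size [ 59.1 143.6] long axis -100.0
handle@top ctr [613.2  60.9] size [10.4 32.1] long axis -99.3
```

View pics/w5.png

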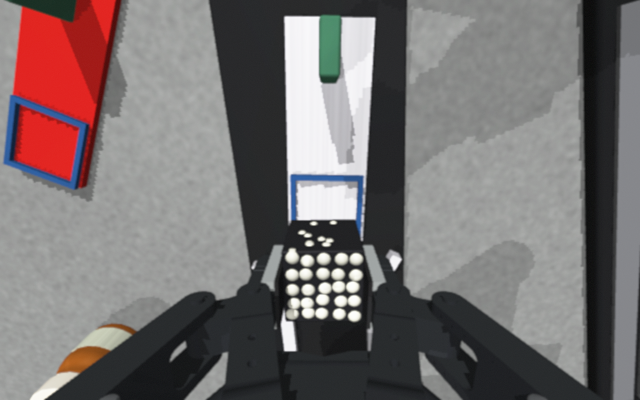

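The wrist view shows the specimen above the tray and aligned with it (rim 291–363, specimen 283–368 nearer to the camera). Descend gently.

Request:
{"api": "carry_out", "payload": {"commands": [[[30,0,2,30,0,0,0],[30,0,2,48,0,0,0],[30,0,2,56,0,0,0],[30,0,2,58,0,0,0],[30,0,2,58,0,0,0]]]}}

```text
time: 6.6
tool_pos: [597.8, -44.3, 63.3]
tcp_rot: [179.9, -0.0, 80.8]
ft_force: [0.4, -0.5, -1.6]
finger_gap: 35.8
```

Request:
{"api": "carry_out", "payload": {"commands": [[[30,0,0,1,0,0,0],[30,0,0,2,0,0,0],[30,0,0,3,0,0,0],[30,0,0,3,0,0,0]]]}}

```text
time: 7.1
tool_pos: [597.2, -44.2, 59.2]
tcp_rot: [-180.0, 0.0, 80.8]
ft_force: [-0.3, 0.8, -0.8]
finger_gap: 35.5
```

Request:
{"api": "carry_out", "payload": {"commands": [[[30,0,-1,1,0,0,0],[30,0,-1,2,0,0,0],[30,0,-1,3,0,0,0],[30,0,-1,4,0,0,0],[30,0,-1,4,0,0,0]]]}}

```text
time: 7.72
tool_pos: [596.2, -44.1, 55.2]
tcp_rot: [-180.0, -0.0, 80.8]
ft_force: [-0.4, 0.2, -1.5]
finger_gap: 35.4
```

Request:
{"api": "carry_out", "payload": {"commands": [[[30,0,0,1,0,0,0],[30,0,0,1,0,0,0],[30,0,0,2,0,0,0],[30,0,0,2,0,0,0]]]}}

```text
time: 8.22
tool_pos: [596.2, -44.0, 53.2]
tcp_rot: [-180.0, -0.0, 80.8]
ft_force: [0.2, -0.1, -2.3]
finger_gap: 35.4
```

Request:
{"api": "carry_out", "payload": {"commands": [[[30,0,0,1,0,0,0],[30,0,0,1,0,0,0],[30,0,0,2,0,0,0],[30,0,0,2,0,0,0]]]}}

```text
time: 8.72
tool_pos: [596.3, -44.1, 52.2]
tcp_rot: [180.0, 0.0, 80.8]
ft_force: [-4.4, -0.4, 8.0]
finger_gap: 35.5
```

Request:
{"api": "carry_out", "payload": {"commands": [[[30,0,0,1,0,0,0],[30,0,0,1,0,0,0],[30,0,0,1,0,0,0]]]}}

```text
time: 9.1
tool_pos: [596.3, -44.1, 52.1]
tcp_rot: [-180.0, 0.0, 80.8]
ft_force: [-8.8, 0.3, 15.5]
finger_gap: 36.0
```

Request:
{"api": "carry_out", "payload": {"commands": [[[30,0,0,-2,0,0,0],[30,0,0,-2,0,0,0],[42,0,0,-2,0,0,0],[50,0,0,-2,0,0,0],[60,0,0,-2,0,0,0]]]}}

```text
time: 9.72
tool_pos: [596.3, -44.1, 52.2]
tcp_rot: [-180.0, -0.0, 80.8]
ft_force: [0.5, -0.4, 0.1]
finger_gap: 59.9
```

Request:
{"api": "carry_out", "payload": {"commands": [[[60,0,0,-2,0,0,0],[60,0,0,-10,0,0,0],[60,0,0,-30,0,0,0],[60,40,0,-70,0,0,0],[60,80,0,-90,0,0,0]]]}}

```text
time: 10.35
tool_pos: [610.9, 35.3, 147.0]
tcp_rot: [179.7, -0.0, 80.7]
ft_force: [0.3, -1.0, 0.2]
finger_gap: 60.1
```

Run:
```python
from m import *
c=viewer.calibration('wrist');s=r.sense();p0=np.array(s['tool_pos']);a=snap('wrist','w6.png')[:,:,::-1].copy();np.savez('w6.npz',**c);print(p0,s['tcp_rot'],s['ft_force'],s['finger_gap'])
t=snap('top','t6.png')[145:215,275:375,::-1]
cv2.imwrite('pics/v6.png',np.vstack([a,cv2.resize(t,(640,448),interpolation=cv2.INTER_CUBIC)[100:300]]))
```

```text
[610.94430883  35.34426831 147.02092774] [ 1.79698776e+02 -4.11686522e-02  8.07283106e+01] [ 0.31284593 -0.97168461  0.2401225 ] 60.1145975348713
```

View pics/v6.png

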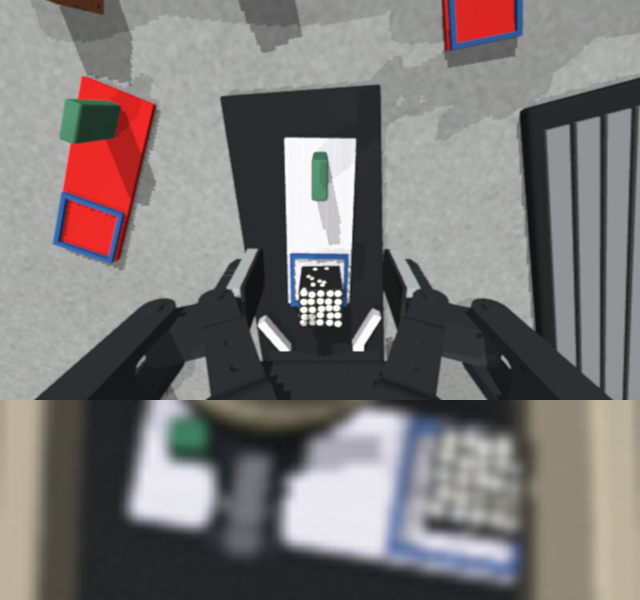

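The specimen stands upright in the tray: rim (290–349, 255–305), front face foot at row ~290. Check its centring, the handle pose and the plate end.

Run:
```python
from m import *
a=cv2.imread('pics/w6.png');c=dict(np.load('w6.npz'));H,S,V=masks(a)
green=(S>60)&(H>45)&(H<95);reg=np.zeros(V.shape,bool);reg[130:310,270:370]=1;reg[:,:305]&=True
h,_=wrect(c,green&reg,63,'handle')
wrect(c,((V>150)&reg&(np.arange(400)[:,None]<250))|(green&reg),18,'white part')
blue=(S>110)&(H>95)&(H<130)&reg;v,u=np.nonzero(blue);print('rim px',u.min(),u.max(),v.min(),v.max())
print('rim back outer',onz(c,[[319,v.min()]],22)); 
f=(V<60)&reg; 
print(V[255:300:1,321]); print(V[284,285:360])
w=onz(c,cv2.boxPoints(cv2.minAreaRect(np.array([[301,291],[342,290],[342,327],[301,328]],np.float32))),58);print('top face',w.round(1),w.mean(0))
e=[(u,int(np.argmax(-np.diff(V[70:120,u].astype(int))))+71) for u in range(235,375,10)];w=onz(c,e,12);print('plate end mid',w.mean(0))
plan((612.5,60.2,140),80.6);plan((612.5,60.2,55),80.6)
```

```text
handle ctr [613.9  64.9] size [10.5 33.5] long axis -99.9
white part ctr [609.   37.5] size [ 59.1 100.8] long axis -99.8
rim px 290 347 254 306
rim back outer [[599.2373412  -13.81039792  22.        ]]
[145 151 152 154 159 162 166 196 234 239 218 116  39  37  39  40  40  39
  40  41  40  39  39  45  93 160 194 171 171 236 245 158  60  40  78 181
 255 255 255 255 251 208 128 199 255]
[ 42  44 110 207 236 215 182 172 161 149 185 237 250 232 147  65  39  40
  40  40  40  39  39  39  52 125 221 252 253 231 153  71  37  39  86 175
 236 246 234 174  93  44  37  40  39  42  41  40  41  39  40  40  40  39
  39  46  78 116 124 125 142 156 184 211 181  96  38  40  43  43  45  46
  45  46  44]
top face [[582.1 -26.   58. ]
 [615.6 -30.5  58. ]
 [611.2 -66.   58. ]
 [576.3 -61.2  58. ]] [596.2819101  -45.93059087  58.        ]
plate end mid [607.19930299 126.59954249  12.        ]
to (612.5, 60.2, 140) shift [21.6 -2.9  8.1] turn [ 0.  -0.   0.4]
to (612.5, 60.2, 55) shift [21.6 -2.9 93.1] turn [ 0.  -0.   0.4]
```

Specimen within ~5 mm of the tray centre, upright. Next: grip the handle, tilted 12° about the jaw axis so the wrist leans away from the head.

Request:
{"api": "carry_out", "payload": {"commands": [[[60,12,-2,0,0,-6,0],[60,23,-3,20,0,-12,0],[60,23,-3,55,0,-12,0],[60,23,-3,85,0,-12,0],[60,23,-3,94,0,-12,0]]]}}

```text
time: 11.08
tool_pos: [608.1, 57.5, 46.4]
tcp_rot: [-179.8, 12.1, 80.8]
ft_force: [-0.2, -1.0, 0.2]
finger_gap: 60.1
```

Request:
{"api": "carry_out", "payload": {"commands": [[[30,0,0,0,0,0,0],[24,0,0,0,0,0,0],[18,0,0,0,0,0,0],[18,0,0,0,0,0,0],[18,0,0,0,0,0,0]]]}}

```text
time: 11.7
tool_pos: [609.9, 58.1, 48.6]
tcp_rot: [180.0, 12.0, 80.8]
ft_force: [0.4, -0.3, 0.4]
finger_gap: 18.4
```

Run:
```python
from m import *
s=r.sense();p0=np.array(s['tool_pos']);print(p0,s['tcp_rot'],s['ft_force'],s['finger_gap'])
c=viewer.calibration('wrist');a=snap('wrist','w7.png');np.savez('w7.npz',**c)
```

```text
[609.9046054   58.13230791  48.62625249] [179.97663009  11.99424054  80.80582012] [ 0.3907276  -0.30696202  0.44608049] 18.41594505336833
```

View pics/w7.png

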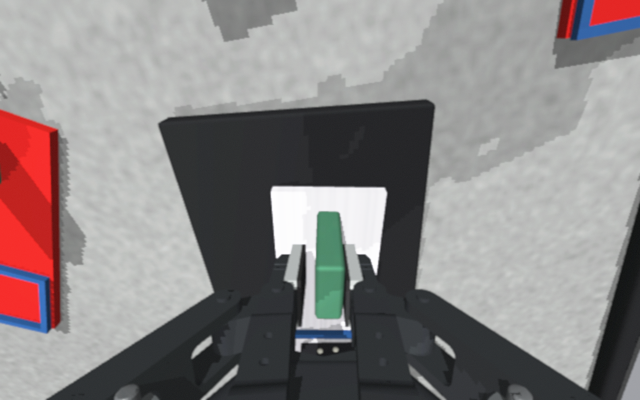

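The view shows the handle (330,265) between the pads (296–352), about 2 mm to the right. Nudge and close.

Request:
{"api": "carry_out", "payload": {"commands": [[[18,2,2,-2,0,0,0],[15,2,2,-2,0,0,0],[8,2,2,-2,0,0,0],[8,2,2,-2,0,0,0],[8,2,2,-2,0,0,0]]], "grip_force": 35}}

```text
time: 12.38
tool_pos: [612.4, 60.3, 50.1]
tcp_rot: [180.0, 12.0, 80.8]
ft_force: [0.9, 1.1, 2.2]
finger_gap: 11.6
```

```bash
cat > pl.py <<'E'
from m import *
# tilted-tool planner: print shift/turn rows for world (x,y,z,yaw)
def tp(ts,frm=None):
    s=r.sense();p=np.array(s['tool_pos']);R0=Ro.from_euler('xyz',s['tcp_rot'],degrees=True)
    print(p.round(1),np.round(s['tcp_rot'],1),np.round(s['ft_force'],1),round(s['finger_gap'],1))
    for x,y,z,yaw in ts:
        R1=Ro.from_euler('xyz',[180,12,yaw],degrees=True)
        print((x,y,z,yaw),R0.inv().apply(np.array([x,y,z])-p).round(1),np.degrees((R0.inv()*R1).as_rotvec()).round(1))
E
python3 - <<'E'
from pl import *
d=np.array([-.0915,-.9958]);lens=np.array([574.5,-222.]);z=r.sense()['tool_pos'][2]
for k in (270,240,200,150,125,115,105): print(k,(lens-k*d).round(1))
tp([(*(lens-k*d),z,84.75) for k in (270,240,200,150,125,105)])
E
```

```text
270 [599.2  46.9]
240 [596.5  17. ]
200 [592.8 -22.8]
150 [588.2 -72.6]
125 [585.9 -97.5]
115 [ 585.  -107.5]
105 [ 584.1 -117.4]
[612.4  60.3  50.1] [180.   12.   80.8] [0.9 1.1 2.2] 11.6
(np.float64(599.205), np.float64(46.865999999999985), np.float64(50.07142102132123), 84.75) [-15.1 -10.9   3.2] [-0.8 -0.  -3.9]
(np.float64(596.46), np.float64(16.99200000000002), np.float64(50.07142102132123), 84.75) [-44.3  -8.8   9.4] [-0.8 -0.  -3.9]
(np.float64(592.8), np.float64(-22.840000000000003), np.float64(50.07142102132123), 84.75) [-83.4  -6.1  17.7] [-0.8 -0.  -3.9]
(np.float64(588.225), np.float64(-72.63), np.float64(50.07142102132123), 84.75) [-132.2   -2.6   28. ] [-0.8 -0.  -3.9]
(np.float64(585.9375), np.float64(-97.52499999999999), np.float64(50.07142102132123), 84.75) [-156.6   -0.9   33.2] [-0.8 -0.  -3.9]
(np.float64(584.1075), np.float64(-117.441), np.float64(50.07142102132123), 84.75) [-176.1    0.4   37.4] [-0.8 -0.  -3.9]
```

Request:
{"api": "carry_out", "payload": {"commands": [[[8,-2,-2,0.4,-0.2,0,-0.8],[8,-5,-5,1.1,-0.4,0,-1.8],[8,-9,-8,1.9,-0.6,0,-3],[8,-13,-10,2.8,-0.8,0,-3.9],[8,-15,-11,3.2,-0.8,0,-3.9]]]}}

```text
time: 13.0
tool_pos: [598.8, 46.5, 50.1]
tcp_rot: [180.0, 12.0, 84.8]
ft_force: [2.4, 1.6, 0.1]
finger_gap: 11.5
```

Run:
```python
from pl import *
a=snap('scene','s8.png')[180:290,240:400,::-1]
cv2.imwrite('pics/s8c.png',cv2.resize(a,(800,550),interpolation=cv2.INTER_CUBIC))
d=np.array([-.0915,-.9958]);lens=np.array([574.5,-222.])
tp([(*(lens-k*d),50,84.75) for k in (270,240,200,150,125,105)])
```

```text
[598.7  46.4  50.1] [-180.    12.    84.8] [1.1 2.5 3.1] 11.3
(np.float64(599.205), np.float64(46.865999999999985), 50, 84.75) [ 0.6  0.5 -0. ] [-0. -0.  0.]
(np.float64(596.46), np.float64(16.99200000000002), 50, 84.75) [-28.8   0.5   6.2] [-0. -0.  0.]
(np.float64(592.8), np.float64(-22.840000000000003), 50, 84.75) [-67.9   0.5  14.5] [-0. -0.  0.]
(np.float64(588.225), np.float64(-72.63), 50, 84.75) [-116.8    0.4   24.9] [-0. -0.  0.]
(np.float64(585.9375), np.float64(-97.52499999999999), 50, 84.75) [-141.3    0.4   30.1] [-0. -0.  0.]
(np.float64(584.1075), np.float64(-117.441), 50, 84.75) [-160.8    0.4   34.3] [-0. -0.  0.]
```

View pics/s8c.png

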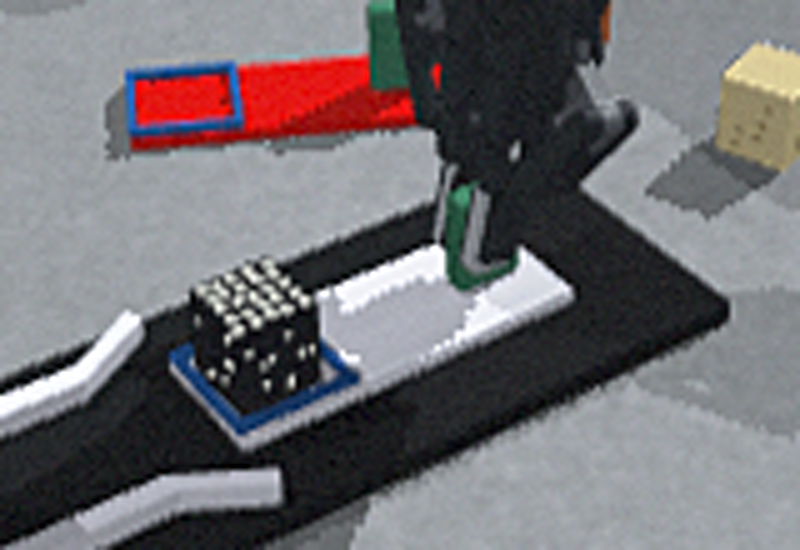

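The specimen stands inside the blue rim, the handle is held, and the sled is flat and aligned before the mouth. Slide in.

Request:
{"api": "carry_out", "payload": {"commands": [[[8,-5,0.3,1.1,0,0,0],[8,-14,0.4,3.0,0,0,0],[8,-24,0.4,5.1,0,0,0],[8,-34,0.4,7.2,0,0,0],[8,-40,0.4,8.5,0,0,0]]]}}

```text
time: 13.68
tool_pos: [595.5, 5.9, 50.1]
tcp_rot: [-180.0, 12.0, 84.8]
ft_force: [-0.0, 6.5, 5.5]
finger_gap: 11.7
```

Request:
{"api": "carry_out", "payload": {"commands": [[[8,-5,0,1.1,0,0,0],[8,-14,0,3.0,0,0,0],[8,-22,0,4.7,0,0,0],[8,-28,0,6.0,0,0,0],[8,-28,0,6.0,0,0,0]]]}}

```text
time: 14.3
tool_pos: [592.9, -23.1, 50.1]
tcp_rot: [-180.0, 12.0, 84.8]
ft_force: [0.6, 1.2, 4.9]
finger_gap: 11.6
```

Run:
```python
from pl import *
d=np.array([-.0915,-.9958]);lens=np.array([574.5,-222.])
tp([(*(lens-k*d),50,84.75) for k in (200,150,125,105)])
```

```text
[592.9 -23.1  50.1] [-180.    12.    84.8] [0.6 1.2 4.9] 11.6
(np.float64(592.8), np.float64(-22.840000000000003), 50, 84.75) [ 0.3 -0.1  0. ] [-0.  0.  0.]
(np.float64(588.225), np.float64(-72.63), 50, 84.75) [-48.6  -0.1  10.4] [-0.  0.  0.]
(np.float64(585.9375), np.float64(-97.52499999999999), 50, 84.75) [-73.1  -0.1  15.6] [-0.  0.  0.]
(np.float64(584.1075), np.float64(-117.441), 50, 84.75) [-92.6  -0.1  19.8] [-0.  0.  0.]
```

Request:
{"api": "carry_out", "payload": {"commands": [[[8,-4,0,0.8,0,0,0],[8,-12,0,2.5,0,0,0],[8,-21,0,4.4,0,0,0],[8,-30,0,6.3,0,0,0],[8,-36,0,7.6,0,0,0]]]}}

```text
time: 14.92
tool_pos: [589.6, -59.0, 50.1]
tcp_rot: [-180.0, 12.0, 84.8]
ft_force: [1.3, 6.6, 6.4]
finger_gap: 11.7
```

Request:
{"api": "carry_out", "payload": {"commands": [[[8,-5,0,1.1,0,0,0],[8,-13,0,2.7,0,0,0],[8,-21,0,4.4,0,0,0],[8,-28,0,5.9,0,0,0],[8,-30,0,6.3,0,0,0]]]}}

```text
time: 15.55
tool_pos: [586.7, -89.6, 50.0]
tcp_rot: [-180.0, 12.0, 84.8]
ft_force: [0.1, 5.9, 5.8]
finger_gap: 11.0
```

Run:
```python
from pl import *
d=np.array([-.0915,-.9958]);lens=np.array([574.5,-222.])
tp([(*(lens-k*d),50,84.75) for k in (125,105)])
a=snap('scene','s9.png')[170:330,140:380,::-1]
cv2.imwrite('pics/s9c.png',cv2.resize(a,(800,533),interpolation=cv2.INTER_CUBIC))
```

```text
[586.7 -89.6  50. ] [-180.    12.    84.8] [0.1 5.9 5.8] 11.0
(np.float64(585.9375), np.float64(-97.52499999999999), 50, 84.75) [-7.7 -0.   1.7] [-0. -0.  0.]
(np.float64(584.1075), np.float64(-117.441), 50, 84.75) [-27.3  -0.    5.8] [-0. -0.  0.]
```

View pics/s9c.png

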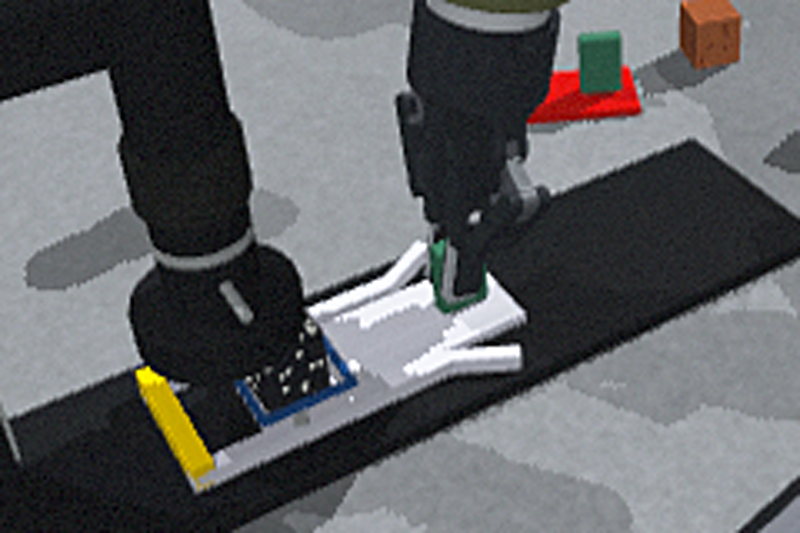

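The view shows the specimen entering under the ring light with the gripper well clear of the barrel, and ~30 mm left to the yellow stop.

Request:
{"api": "carry_out", "payload": {"commands": [[[8,-4,0,0.8,0,0,0],[8,-9,0,1.9,0,0,0],[8,-14,0,2.9,0,0,0],[8,-17,0,3.6,0,0,0],[8,-19,0,4.0,0,0,0]]]}}

```text
time: 16.23
tool_pos: [584.9, -108.7, 50.1]
tcp_rot: [-180.0, 12.0, 84.8]
ft_force: [0.6, 5.7, 5.5]
finger_gap: 11.5
```

Request:
{"api": "carry_out", "payload": {"commands": [[[8,-2,0,0.4,0,0,0],[8,-3,0,0.6,0,0,0],[8,-4.5,0,1.0,0,0,0],[8,-6,0,1.3,0,0,0]]]}}

```text
time: 16.73
tool_pos: [584.4, -114.6, 50.1]
tcp_rot: [-180.0, 12.0, 84.8]
ft_force: [0.7, 6.6, 5.7]
finger_gap: 11.5
```

Request:
{"api": "carry_out", "payload": {"commands": [[[8,-1,0,0.2,0,0,0],[8,-2,0,0.4,0,0,0],[8,-3,0,0.6,0,0,0]]]}}

```text
time: 17.1
tool_pos: [584.1, -117.7, 50.1]
tcp_rot: [-180.0, 12.0, 84.8]
ft_force: [0.3, 6.2, 6.0]
finger_gap: 11.8
```

Request:
{"api": "carry_out", "payload": {"commands": [[[8,-1,0,0.2,0,0,0],[8,-2,0,0.4,0,0,0],[8,-3,0,0.6,0,0,0]]]}}

```text
time: 17.48
tool_pos: [583.8, -120.2, 50.1]
tcp_rot: [-180.0, 11.9, 84.8]
ft_force: [0.2, 12.9, 7.4]
finger_gap: 11.6
```

Request:
{"api": "carry_out", "payload": {"commands": [[[8,-1,0,0.2,0,0,0],[8,-1.5,0,0.3,0,0,0],[8,-1.5,0,0.3,0,0,0]]]}}

```text
time: 17.85
tool_pos: [583.9, -120.2, 50.1]
tcp_rot: [-180.0, 11.8, 84.8]
ft_force: [0.0, 16.8, 8.1]
finger_gap: 12.0
```

Firm contact: no further movement and the force is rising. Relax the push and open.

Request:
{"api": "carry_out", "payload": {"commands": [[[8,1,0,-0.2,0,0,0],[8,1.3,0,-0.3,0,0,0],[22,1.3,0,-0.3,0,0,0],[32,1.3,0,-0.3,0,0,0],[32,1.3,0,-0.3,0,0,0]]]}}

```text
time: 18.48
tool_pos: [583.3, -121.8, 49.5]
tcp_rot: [-179.9, 12.0, 84.8]
ft_force: [-0.3, 0.1, 0.1]
finger_gap: 32.0
```

Request:
{"api": "carry_out", "payload": {"commands": [[[32,0,0,-10,0,0,0],[32,0,0,-30,0,0,0],[32,5,0,-60,0,0,0],[32,40,0,-90,0,0,0],[32,90,0,-110,0,0,0]]]}}

```text
time: 19.1
tool_pos: [595.7, -10.6, 143.2]
tcp_rot: [179.7, 12.0, 84.6]
ft_force: [0.7, -0.0, -0.6]
finger_gap: 32.4
```

Run:
```python
from pl import *
tp([])
a=snap('scene','s10.png')[170:330,140:380,::-1]
b=cv2.resize(a,(600,400),interpolation=cv2.INTER_CUBIC);w=snap('wrist','w10.png')[:,:,::-1]
np.savez('w10.npz',**viewer.calibration('wrist'))
cv2.imwrite('pics/f10.png',np.hstack([b[:,:430],cv2.resize(w,(370,231))[[min(i,230) for i in range(400)]]]))
c=viewer.calibration('wrist');H,S,V=masks(w);green=(S>60)&(H>45)&(H<95)
reg=np.zeros(V.shape,bool);reg[:,200:440]=1;wrect(c,green&reg,63,'handle')
```

```text
[595.7 -10.6 143.2] [179.7  12.   84.6] [ 0.7 -0.  -0.6] 32.4
handle ctr [ 586.4 -102.3] size [ 9.7 64.4] long axis -95.6
```

View pics/f10.png

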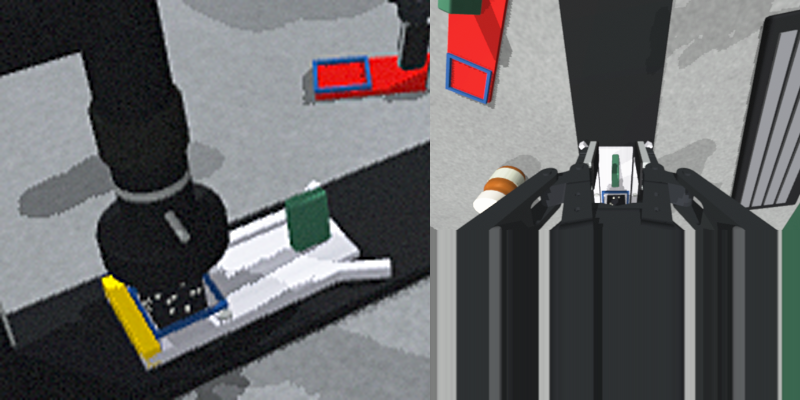

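The sled is up against the yellow stop, the specimen is upright in the tray and the gripper is free. Hand in.

```bash
python3 -c "
from h import *
s=r.sense();print(s['time'],s['ft_force'],np.abs(s['qd']).max());print(r.hand_in())"
```

```text
19.2 [ 0.28243944 -0.06183665  0.03155009] 3.649769300771526
the job is handed in; nothing more can be done
None
```

I set the speckled specimen upright in the aluminium sled's tray and let go. I then gripped the green handle, lined the sled up with the guide and slid it along the base plate under the ring light to the yellow stop. I released it, backed away and handed the job in at about 19 s.

**What the last checks showed**
- **Against the stop:** during the last push the tool stopped moving while the push force rose from about 6 N to 17 N. The final picture shows the tray against the stop and the specimen upright, with the gripper free and the wrist force near zero.
- **Position:** the handle ended at about y = -120 mm, where I had estimated -117 mm. That is within my measuring error.
- **Specimen in the tray:** I estimated it within about 5 mm of the tray's centre before the slide. I did not measure it again under the lens.

**Disagreements and weak checks**
- **Last handle measurement:** the final colour measurement of the handle was unusable. Its outline came out 64 mm long instead of 30 mm, so I did not rely on it.
- **Arm position readings:** they wandered by a few mm after moves, so I judged the set-down and the stop by contact force.
- **Sideways force at set-down:** pressing the specimen onto the tray floor gave about 9 N sideways and 15 N upward. Both vanished on release.
- **Arm motion at hand-in:** one joint still read up to 3.6 °/s, so the arm was not completely still, but it was clear of everything.
- **Samples and jar:** I did not measure them again at the end. No move came near them.

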